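# Shift the feed lever of the film dispenser to speed three

### The arm

A 6-joint arm with a two-finger parallel gripper is mounted at the origin on the work surface. World frame = base frame: x ahead of the robot, y to its left, z up, the work surface at z = 0. Lengths are in m, angles in degrees, forces in N, time in s.
With the tool pointing down it reaches from about 0.325 to 0.85 m from the base axis. Payload 15.5 kg.
Tool frame: the origin (TCP) lies at the very end of the fingers, on their centre line; the grasp point (between the pads) lies arm.grip_depth behind it (arm.grip_depth is the distance from the TCP to the grasp point, in m); z points along the fingers, y is the line along which they close (so a half turn about z gives the same grasp; the last joint's range is limited). The gripper opens to 91 mm and grips with 3 to 60 N. Pads are 32 mm wide; open, the fingers measure 118 mm over their backs; the gripper's body (76 mm by 178 mm) begins 60 mm behind the grasp point.
Start: joints at [63.169, 28.281, 77.091, -0, 74.628, -5.472], TCP at [0.228, 0.582, 0.214] pointing down, gripper open.
Joint ranges: [-166.48, 166.48], [-47.26, 123.95], [12.59, 153.08], [-70.14, 250.14], [6.76, 159.57], [-176.63, 176.63]. Speed limits (degrees/s): [108.29, 108.29, 147.25, 172.46, 172.46, 172.46].

### API

Orientations are given as a 3x3 rotation matrix whose columns are the frame's x, y, z axes.
In Python, from rig import arm gives the robot as it stands. Calls block until the motion is done:
- arm.move_to(position, orientation): joint-space move of the TCP to a pose.
- arm.move_l(position, orientation=None, feed=0.15): straight line of the TCP; orientation=None keeps the orientation; feed is the mean speed in m/s.
- arm.move_joints(angles): joint-space move.
- arm.grip(opening): finger opening in m; the grip force is fixed at half the most; returns when the fingers have stopped.
- arm.sleep(seconds).
- arm.solve_ik(position, orientation): joint angles nearest the present ones, or None.
- arm.snapshot(name): name is "scene" or "side" or "wrist"; returns the picture (420x560x3 uint8, red, green, blue); there is no depth.
- arm.get_calibration(name): a dict with "intrinsics" (3x3 intrinsics, pixels), "cam_to_world" (4x4, takes a point from camera to world coordinates). Camera axes: x right, y down, z forward; pixel columns grow to the right and rows downward; lengths in m; the calibration is good to about 2 mm. A picture is of the moment at which its call begins: read the wrist's pose just before it. get_calibration takes no time and is no camera call; for the wrist camera it gives the pose at the moment of the call.
A pose or a line that the arm cannot do raises arm.Unreachable and nothing moves.
- arm.sign_off(): hands the job in; it is judged then, once.
Readings, each from a call of its own:
- arm.current_t(): time.
- arm.current_joint_positions(): joint angles.
- arm.current_dq(): joint speeds.
- arm.current_tau(): joint torques, N m.
- arm.current_ee_pos(): TCP position.
- arm.current_tool_rot(): TCP orientation.
- arm.current_force(): force on the tool from outside, world axes, zero at the start.
- arm.current_torque(): the same for the moment, N m.
- arm.current_width(): finger opening in m.
- arm.current_grasp_force(): force on a finger pad.
Only numpy, scipy, OpenCV 4.12 (cv2) and the standard library are available. Lean on these libraries where they do the work, as an engineer would, in place of code of your own. Each camera call takes 0.05 s, during which the arm holds its last target. There are 200 camera calls.

### The job

Change the feed speed of the packing-film dispenser: push its gear lever along the slots of the H-gate until it is fully home in the corner slot marked with three dots. Only push against the knob: do not grip it between the fingers, do not touch the stem below it with them, and do not force the lever across the metal between the slots. Leave the tray, the tape roll and the jar where they are, and finish clear of everything.

Things in the scene. Friction and masses are not known exactly. Their poses are not given: they have to be found in the camera images.
- gearbox: Fixed grey gearbox, 130 mm deep (x), 176 wide (y), 115 high; origin on the bench under the gate's centre, z up, +x 'far', +y 'left'. A motor (77 mm thick, 84 high) runs out left to y = 190 mm; a white film roll lies at the far side, x = 80 to 170, y = -130 to 130, 98 mm high. Four black tags (bodies tag1 to tag4) mark the four corner slots of the gate on top.
- gate_center (a point): Centre of the steel gate plate's top, 115 mm above the bench; axes as the gearbox. A neutral channel runs along y; three columns of slots along x cross it at y = -27, 0, 27 mm, with ends for the stem's axis at x = 22 and -22 mm. Channel and slots are 18 mm wide, the stem 12 mm thick (3 mm play each way). The lands between columns are 9 mm wide with round noses.
- knob_center (a point): Centre of the lever's black square knob, 30 x 30 mm, 34 mm high, on a bare 12 mm stem. It is 170 mm above the two-axis pivot, which lies 15 mm above the gearbox's origin: 185 mm above the bench upright, up to 11 mm lower leaning. Axes: x far, y left, z along the stem. It starts somewhere in the middle column, not always in neutral.
- stem: Bare steel stem of the lever, 12 mm thick, about 50 mm of it showing between gate plate and knob; leans with the lever. Origin at the pivot, z along the stem. The fingers must not touch it.
- fore (a joint): Lever's lean in rad along the gearbox's x: 0 neutral, + far, - near, stops at +-0.225 (knob 38 mm from neutral). Slots keep it from crossing columns unless it is within about 0.03 of 0 (the round noses guide it in from up to about 0.06). It stays where it is left; moving it takes about 1.5 N at the knob.
- side (a joint): Lever's lean in rad along the gearbox's y: 0 middle column, + left, - right; left and right columns at +-0.27 (knob 45 mm from the middle), walls at +-0.30. Moves only when fore is near 0. Stays where it is left; takes about 1.5 N at the knob.
- tag1: Fixed black tag, 34 x 34 x 2 mm, with 1 raised white dot of 9 mm (in the middle), on the gate plate. Origin at the centre of its underside, axes as the gearbox. In the gearbox's frame x is +24 or -24 mm (far or near), y +60 or -60 mm (left or right), z 115 mm: it marks the corner slot on that same side in x and in y.
- tag2: Fixed black tag, 34 x 34 x 2 mm, with 2 raised white dots of 9 mm (on a diagonal), on the gate plate. Origin at the centre of its underside, axes as the gearbox. In the gearbox's frame x is +24 or -24 mm (far or near), y +60 or -60 mm (left or right), z 115 mm: it marks the corner slot on that same side in x and in y.
- tag3: Fixed black tag, 34 x 34 x 2 mm, with 3 raised white dots of 9 mm (on a diagonal), on the gate plate. Origin at the centre of its underside, axes as the gearbox. In the gearbox's frame x is +24 or -24 mm (far or near), y +60 or -60 mm (left or right), z 115 mm: it marks the corner slot on that same side in x and in y.
- tag4: Fixed black tag, 34 x 34 x 2 mm, with 4 raised white dots of 9 mm (in a square), on the gate plate. Origin at the centre of its underside, axes as the gearbox. In the gearbox's frame x is +24 or -24 mm (far or near), y +60 or -60 mm (left or right), z 115 mm: it marks the corner slot on that same side in x and in y.
- knob_far: The far flat side of the lever's square knob (+x face of the lever's own axes), 25 x 32 mm; origin 13 mm from the knob's centre, 2 mm inside the face. It moves with the lever.
- knob_near: The near flat side of the lever's square knob (-x face of the lever's own axes), 25 x 32 mm; origin 13 mm from the knob's centre, 2 mm inside the face. It moves with the lever.
- knob_left: The left flat side of the lever's square knob (+y face of the lever's own axes), 25 x 32 mm; origin 13 mm from the knob's centre, 2 mm inside the face. It moves with the lever.
- knob_right: The right flat side of the lever's square knob (-y face of the lever's own axes), 25 x 32 mm; origin 13 mm from the knob's centre, 2 mm inside the face. It moves with the lever.
- tray: Bystander: loose open blue plastic tray 160 x 110 x 55 mm, standing left of the gearbox; origin at the centre of its underside.
- tape: Bystander: loose roll of brown packing tape, 90 mm across, 45 mm high, lying flat, standing right and near; origin at the centre of its underside.
- jar: Bystander: loose small glass jar with black lid, 52 mm across, 75 mm high, standing right of the gearbox; origin at the centre of its underside.

How it is judged (in metres and radians):
At the end, for the whole second after the job is handed in: The lever is at rest in the corner slot beside the three-dot tag: fore beyond 0.185 rad (of 0.225) towards the tag's side in x, and side beyond 0.225 rad towards the tag's side in y (((x of tag3 in the frame of gearbox above 0 m and y of tag3 in the frame of gearbox above 0 m and value of joint fore above 0.185 rad and value of joint side above 0.225 rad) or (x of tag3 in the frame of gearbox above 0 m and y of tag3 in the frame of gearbox below 0 m and value of joint fore above 0.185 rad and value of joint side below -0.225 rad) or (x of tag3 in the frame of gearbox below 0 m and y of tag3 in the frame of gearbox above 0 m and value of joint fore below -0.185 rad and value of joint side above 0.225 rad) or (x of tag3 in the frame of gearbox below 0 m and y of tag3 in the frame of gearbox below 0 m and value of joint fore below -0.185 rad and value of joint side below -0.225 rad)) and velocity of joint fore between -0.05 and 0.05 rad/s and velocity of joint side between -0.05 and 0.05 rad/s); the robot touches nothing.
It fails at once if the knob was gripped: fingers pressing with over 0.5 N on two opposite sides at once ((contact force between the fingers and knob_far above 0.5 N and contact force between the fingers and knob_near above 0.5 N) or (contact force between the fingers and knob_left above 0.5 N and contact force between the fingers and knob_right above 0.5 N)).
It fails at once if the fingers touched the stem below the knob with over 0.5 N (contact force between the fingers and stem above 0.5 N).
It fails at once if the lever was forced across the metal between two columns ((value of joint each of fore, side above 0.1 rad and value of joint side below 0.17 rad) or (value of joint fore above 0.1 rad and value of joint side between -0.17 and -0.1 rad) or (value of joint fore below -0.1 rad and value of joint side between 0.1 and 0.17 rad) or (value of joint each of fore, side below -0.1 rad and value of joint side above -0.17 rad)).
It fails at once if the tray, the tape roll or the jar was moved by more than 15 mm (distance of any of tray, tape, jar from where it was at the start of the episode above 0.015 m).
It also fails if it takes over 72 s, if anything falls off the work surface, if the arm or the gripper's body presses on something with over 40 N, if the wrist force passes 120 N, or if a joint passes its speed limit or range.

## Working session

There is one attempt and no reset: what is moved stays moved. The work goes in short steps, each a Python script; the robot and the scene stay as the last script left them, time stands still between calls to the robot, and variables do not carry over. Pictures are saved under pics/ and viewed, at most 10 in all, crops included, and the job is handed in when it is done.

```bash
mkdir -p pics
python3 - <<'E'
from rig import arm
import cv2, numpy as np
for n in ("scene","side"):
    im=arm.snapshot(n); cv2.imwrite(f"pics/{n}0.png",im[...,::-1])
    c=arm.get_calibration(n); print(n,np.round(c["intrinsics"],1).tolist(),np.round(c["cam_to_world"],3).tolist())
print(arm.grip_depth,arm.current_t())
E
```

```text
scene [[403.4, 0.0, 281.7], [0.0, 403.4, 212.5], [0.0, 0.0, 1.0]] [[-0.604, 0.587, -0.539, 0.989], [0.797, 0.461, -0.391, 0.392], [0.019, -0.665, -0.746, 0.707], [0.0, 0.0, 0.0, 1.0]]
side [[442.2, 0.0, 280.3], [0.0, 442.2, 206.4], [0.0, 0.0, 1.0]] [[-0.941, -0.192, 0.28, 0.252], [-0.34, 0.529, -0.778, 0.946], [0.001, -0.826, -0.563, 0.778], [0.0, 0.0, 0.0, 1.0]]
0.0188 0.1
```

View pics/scene0.png

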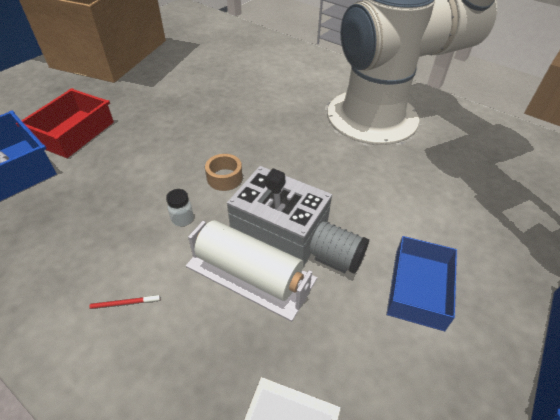

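View pics/side0.png

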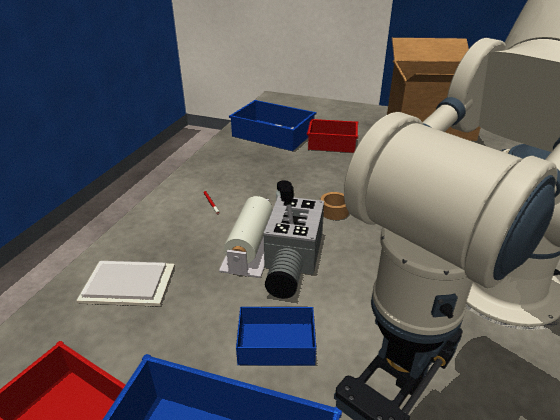

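Run:
```python
import cv2, numpy as np
a=cv2.imread("pics/scene0.png")[155:275,215:345]; b=cv2.imread("pics/side0.png")[170:300,235:340]
f=lambda im:cv2.resize(im,(400,int(im.shape[0]*400/im.shape[1])),interpolation=cv2.INTER_CUBIC)
a,b=f(a),f(b); h=max(a.shape[0],b.shape[0])
o=np.zeros((h,800,3),np.uint8); o[:a.shape[0],:400]=a; o[:b.shape[0],400:]=b
cv2.imwrite("pics/crop.png",o)
```

```text
(no output)
```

View pics/crop.png

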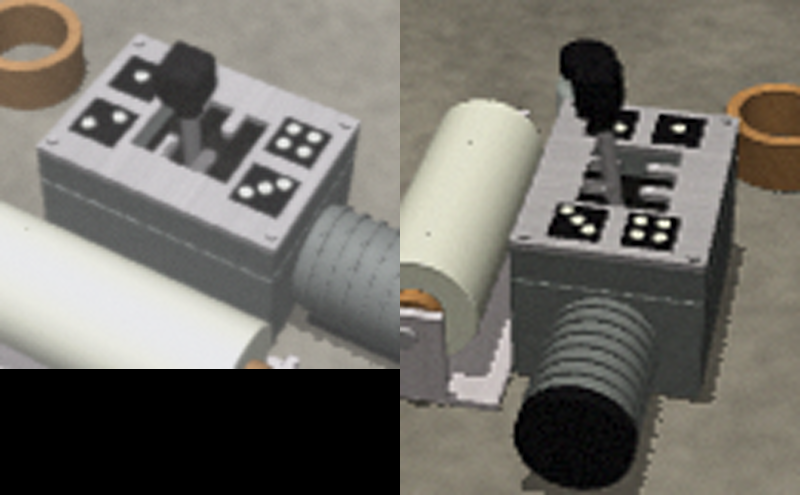

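The crop shows the three-dot tag at far-left, next to the motor and the film roll (scene px ~(301,217), side px ~(282,228)). The four-dot tag is near-left (scene px ~(312,200)). The knob covers part of tag1 in the scene view and part of tag2 in the side view.

```bash
cat > h.py <<'E'
import cv2, numpy as np
from rig import arm
def ray(cal,u,v):
    K,T=np.array(cal["intrinsics"]),np.array(cal["cam_to_world"])
    d=T[:3,:3]@np.linalg.solve(K,[u,v,1.]); return T[:3,3],d/np.linalg.norm(d)
def onz(cal,u,v,z):
    o,d=ray(cal,u,v); return o+d*(z-o[2])/d[2]
def tri(r1,r2):
    (o1,d1),(o2,d2)=r1,r2
    s=np.linalg.lstsq(np.c_[d1,-d2],o2-o1,rcond=None)[0]
    a,b=o1+s[0]*d1,o2+s[1]*d2; return (a+b)/2,np.linalg.norm(a-b)
E
python3 - <<'E'
from h import *
for n,seeds,win in (("scene",dict(t3=(300.8,217.1),t4=(312.5,200.5),t2=(248.8,194.3),t1=(260,180)),(215,155,345,275)),("side",dict(t3=(281.7,228),t4=(300.6,230.6),t1=(308.5,204.1)),(235,170,340,300))):
    im=cv2.imread(f"pics/{n}0.png"); cal=arm.get_calibration(n)
    g=im.max(2); x0,y0,x1,y1=win
    m=(g<55).astype(np.uint8)
    m=cv2.morphologyEx(m[y0:y1,x0:x1],cv2.MORPH_OPEN,np.ones((1,1)))
    cs,_=cv2.findContours(m,cv2.RETR_EXTERNAL,cv2.CHAIN_APPROX_NONE)
    for c in cs:
        if cv2.contourArea(c)<30: continue
        M=cv2.moments(c); u,v=M["m10"]/M["m00"]+x0,M["m01"]/M["m00"]+y0
        print(n,"blob",round(u,1),round(v,1),cv2.contourArea(c),cv2.boundingRect(c+np.array([x0,y0])),np.round(onz(cal,u,v,.117),4))
    for k,(u,v) in seeds.items(): print(n,k,np.round(onz(cal,u,v,.117),4))
E
```

```text
scene blob 274.1 184.6 148.0 (264, 176, 20, 17) [0.5104 0.0235 0.117 ]
scene t3 [0.5494 0.1194 0.117 ]
scene t4 [0.4985 0.1123 0.117 ]
scene t2 [5.645e-01 2.000e-04 1.170e-01]
scene t1 [ 0.5178 -0.0085  0.117 ]
side blob 280.9 284.5 672.0 (265, 271, 33, 28) [0.4802 0.3069 0.117 ]
side blob 300.0 231.3 70.0 (293, 226, 15, 10) [0.4985 0.118  0.117 ]
side blob 281.3 228.4 82.0 (274, 224, 15, 9) [0.5456 0.1224 0.117 ]
side blob 297.1 219.8 48.5 (293, 215, 14, 10) [0.5199 0.0746 0.117 ]
side blob 317.9 239.5 132.0 (314, 206, 10, 65) [0.4483 0.1337 0.117 ]
side blob 307.4 204.0 74.0 (301, 200, 14, 9) [ 0.5164 -0.0033  0.117 ]
side blob 286.4 192.4 300.5 (277, 180, 20, 27) [ 0.5884 -0.0387  0.117 ]
side t3 [0.5452 0.1205 0.117 ]
side t4 [0.498  0.1146 0.117 ]
side t1 [ 0.5135 -0.0039  0.117 ]
```

```bash
cat >> h.py <<'E'
C=np.array([.5317,.058]); YAW=np.arctan2(.142,.99)
Rg=np.array([[np.cos(YAW),-np.sin(YAW)],[np.sin(YAW),np.cos(YAW)]])
def g2w(x,y,z): return np.r_[C+Rg@[x,y],z]
def w2g(p): return np.r_[Rg.T@(np.asarray(p)[:2]-C),p[2]]
c,s=np.cos(YAW),np.sin(YAW)
DOWN=np.array([[c,s,0],[s,-c,0],[0,0,-1.]])
E
python3 - <<'E'
from h import *
cs,cd=arm.get_calibration("scene"),arm.get_calibration("side")
p,e=tri(ray(cs,276,181),ray(cd,285.5,190.5)); print("knob",np.round(p,4),"gap",round(e,4),"gear",np.round(w2g(p),4))
print(arm.current_tool_rot())
for x,y in((-.06,0),(.06,0),(0,-.06),(0,0),(0,.1)): print(arm.solve_ik(g2w(x,y,.26),DOWN))
print(arm.get_calibration("wrist")["cam_to_world"])
E
```

```text
knob [0.557  0.0632 0.1886] gap 0.0035 gear [0.0258 0.0015 0.1886]
[[-9.31320532e-01  3.64200212e-01 -5.22611304e-04]
 [ 3.64200567e-01  9.31319996e-01 -1.00604029e-03]
 [ 1.20318272e-04 -1.12728131e-03 -9.99999357e-01]]
[-1.22899837e+00  1.33372703e+01  9.35777583e+01 -2.54444375e-14
  7.30849714e+01  8.06084922e+01]
[ 6.70234984e-01  2.35147469e+01  7.78244485e+01 -2.54444375e-14
  7.86608045e+01  8.25077255e+01]
[-6.48171990e+00  1.88879438e+01  8.53134965e+01 -2.54444375e-14
  7.57985597e+01  7.53557706e+01]
[-1.72443929e-01  1.84342179e+01  8.60196272e+01 -2.54444375e-14
  7.55461549e+01  8.16650466e+01]
[ 1.05480723e+01  1.89360162e+01  8.52383754e+01 -2.54444375e-14
  7.58256084e+01  9.23855628e+01]
[[ 3.64349088e-01  8.94965887e-01  2.57460296e-01  1.55695297e-01]
 [ 9.31262440e-01 -3.50117692e-01 -1.00835857e-01  6.10932066e-01]
 [-1.03247754e-04  2.76502555e-01 -9.61013177e-01  3.83361829e-01]
 [ 0.00000000e+00  0.00000000e+00  0.00000000e+00  1.00000000e+00]]
```

The knob triangulates to gear x ≈ +25 mm, y ≈ 0, so it leans far in the middle column. I'll approach on the far side with closed fingers and look again.

Run:
```python
from h import *
p=arm.current_ee_pos(); arm.move_l([p[0],p[1],.30]); arm.grip(0.0)
arm.move_to(g2w(.10,0,.28),DOWN)
cal=arm.get_calibration("wrist"); im=arm.snapshot("wrist"); cv2.imwrite("pics/w1.png",im[...,::-1])
cv2.imwrite("pics/s1.png",arm.snapshot("side")[...,::-1])
np.save("w1.npy",cal["cam_to_world"]); 
print(arm.current_t(),arm.current_ee_pos(),arm.current_width(),arm.current_force())
```

```text
4.6083 [0.63058249 0.07296129 0.28005565] 0.000350215445063904 [-0.42156579  1.03959137 -0.017142  ]
```

View pics/w1.png

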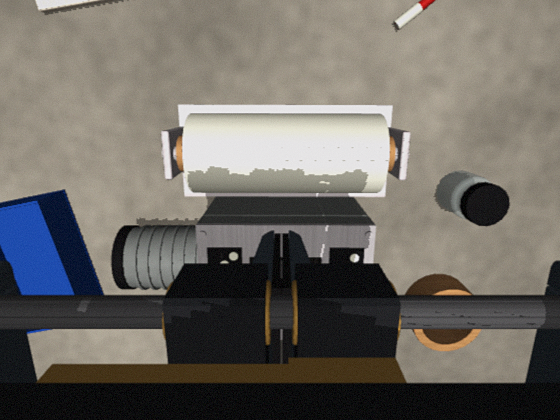

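The wrist view shows the roll's edges level and the gate plate (columns 197–373) centred, so the yaw and y estimates hold. The fingers hide the knob. Next I'll descend on the far side and push nearward while watching force.

```bash
cat >> h.py <<'E'
def push(a,b,z=.176,step=.002,feed=.03,fmax=12):
    """push in gear xy from a to b; stop on force"""
    a,b=np.array(a,float),np.array(b,float); n=max(1,int(np.ceil(np.linalg.norm(b-a)/step))); log=[]
    for k in range(1,n+1):
        q=a+(b-a)*k/n; arm.move_l(g2w(*q,z),feed=feed)
        f=np.array(arm.current_force()); fg=Rg.T@f[:2]
        log.append((*(w2g(arm.current_ee_pos())[:2]*1e3).round(1),*fg.round(1),round(f[2],1)))
        if max(np.linalg.norm(fg),abs(f[2]))>fmax: print("STOP force"); break
    for l in log: print(*l)
E
python3 - <<'E'
from h import *
arm.move_l(g2w(.09,0,.28)); arm.move_l(g2w(.09,0,.176),feed=.1)
f=arm.current_force(); print(f)
arm.move_l(g2w(.072,0,.176),feed=.05)
push((.072,0),(.046,0))
cv2.imwrite("pics/s2.png",arm.snapshot("side")[...,::-1]); cv2.imwrite("pics/c2.png",arm.snapshot("scene")[...,::-1])
a=cv2.imread("pics/c2.png")[130:260,200:350]; b=cv2.imread("pics/s2.png")[150:280,220:370]
cv2.imwrite("pics/crop2.png",cv2.resize(np.hstack([a,b]),(800,347),interpolation=cv2.INTER_CUBIC))
print(arm.current_t())
E
```

```text
[ 0.66717237 -0.14467351  0.31594287]
70.0 -0.0 -0.1 -0.5 0.1
67.9 0.0 0.4 0.5 0.1
65.9 0.0 -0.1 0.2 0.5
63.9 0.0 0.3 -0.2 0.1
61.9 0.0 0.2 1.5 -0.6
59.9 -0.0 0.4 -0.2 0.8
57.9 -0.0 0.8 0.1 -0.2
56.1 -0.0 1.8 -0.2 0.2
54.0 -0.0 1.5 -0.8 0.6
51.9 0.0 1.1 0.5 0.1
49.8 -0.0 1.5 0.2 1.6
47.9 0.0 1.4 -1.0 -0.1
45.9 0.0 1.2 0.8 -0.8
9.9083
```

View pics/crop2.png

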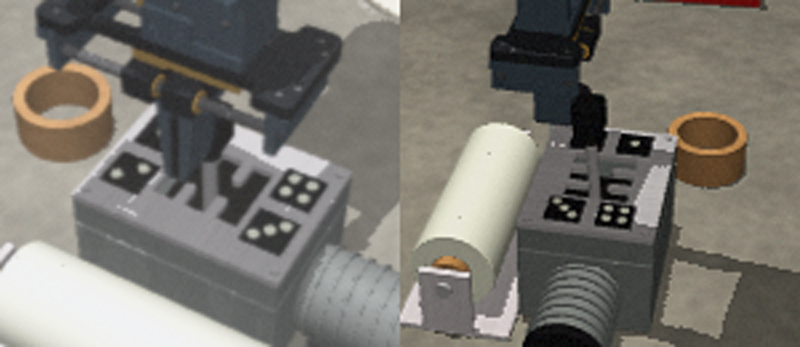

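Contact came at 57.5 mm, which matches a knob at about +25 mm and a finger half-width of 16 mm. Neutral should therefore be at finger x ≈ 31 mm.

Run:
```python
from h import *
push((.046,0),(.031,0),step=.003)
arm.move_l(g2w(.075,0,.176),feed=.1); arm.move_l(g2w(.075,0,.26),feed=.15)
arm.move_l(g2w(.03,-.12,.26),feed=.2)
cv2.imwrite("pics/s3.png",arm.snapshot("side")[...,::-1]); cv2.imwrite("pics/c3.png",arm.snapshot("scene")[...,::-1])
a=cv2.imread("pics/c3.png")[150:250,220:340]; b=cv2.imread("pics/s3.png")[160:260,240:360]
cv2.imwrite("pics/crop3.png",cv2.resize(np.hstack([a,b]),(800,333),interpolation=cv2.INTER_CUBIC))
print(arm.current_t())
```

```text
42.7 0.0 0.6 0.3 -0.8
39.8 0.0 1.2 1.5 -1.2
36.8 -0.0 1.0 -0.9 -0.2
33.8 0.0 0.7 0.9 -0.3
30.8 0.0 0.5 0.2 -0.4
13.35
```

View pics/crop3.png

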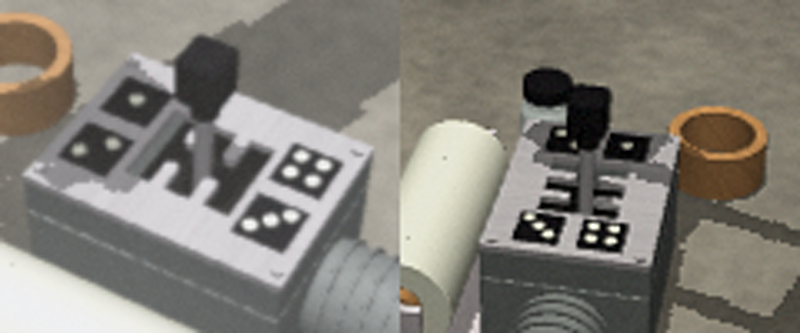

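The knob now looks upright, at scene px ~(282,174) and side px ~(296,195). I'll triangulate to confirm, and push left only if it is within 5 mm of neutral.

Run:
```python
from h import *
p,e=tri(ray(arm.get_calibration("scene"),282.1,174),ray(arm.get_calibration("side"),296.4,195.4)); g=w2g(p)
print("knob gear",g.round(4),round(e,4))
if abs(g[0])<.005 and abs(g[1])<.006:
    arm.move_l(g2w(0,-.06,.26),feed=.2); arm.move_l(g2w(0,-.06,.176),feed=.1)
    arm.move_l(g2w(0,-.036,.176),feed=.05)
    push((0,-.036),(0,.0175),step=.004,fmax=7)
    cv2.imwrite("pics/s4.png",arm.snapshot("side")[...,::-1]); cv2.imwrite("pics/c4.png",arm.snapshot("scene")[...,::-1])
    a=cv2.imread("pics/c4.png")[150:250,220:340]; b=cv2.imread("pics/s4.png")[160:260,240:360]
    cv2.imwrite("pics/crop4.png",cv2.resize(np.hstack([a,b]),(800,333),interpolation=cv2.INTER_CUBIC))
print(arm.current_t())
```

```text
knob gear [-0.0031 -0.0006  0.1789] 0.0013
-0.0 -32.1 0.4 -0.5 -0.7
-0.0 -28.2 -0.1 0.1 -1.1
0.0 -24.4 0.3 -1.6 -0.6
0.0 -20.5 -0.2 -0.6 0.1
0.0 -16.7 -0.2 -1.5 0.1
0.0 -12.9 -0.3 -0.8 0.5
-0.0 -9.0 0.9 -1.6 -0.6
-0.0 -5.2 0.9 -0.2 -0.3
0.0 -1.4 -0.2 0.4 -0.5
-0.0 2.4 0.3 -0.8 0.1
0.0 6.2 -0.6 -0.1 -0.5
0.0 10.0 0.1 -1.3 0.5
0.0 13.9 0.3 -0.2 -0.8
0.0 17.7 0.9 -0.6 0.8
19.4083
```

View pics/crop4.png

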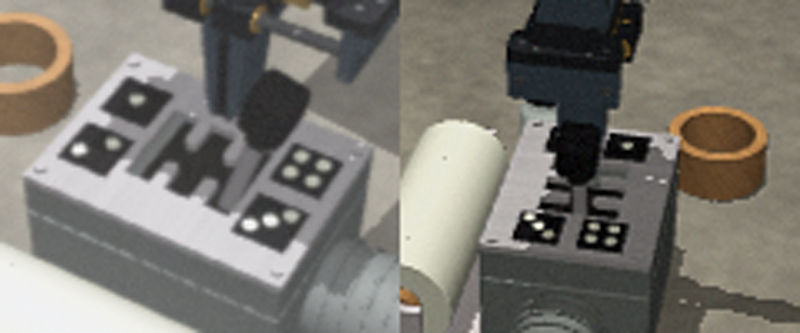

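Run:
```python
from h import *
arm.move_l(g2w(0,-.02,.176),feed=.1); arm.move_l(g2w(0,-.02,.25),feed=.15)
arm.move_l(g2w(-.07,.044,.25),feed=.2)
cv2.imwrite("pics/s5.png",arm.snapshot("side")[...,::-1]); cv2.imwrite("pics/c5.png",arm.snapshot("scene")[...,::-1])
a=cv2.imread("pics/c5.png")[150:250,220:340]; b=cv2.imread("pics/s5.png")[160:260,240:360]
cv2.imwrite("pics/crop5.png",cv2.resize(np.hstack([a,b]),(800,333),interpolation=cv2.INTER_CUBIC))
print(arm.current_t())
```

```text
21.3
```

View pics/crop5.png

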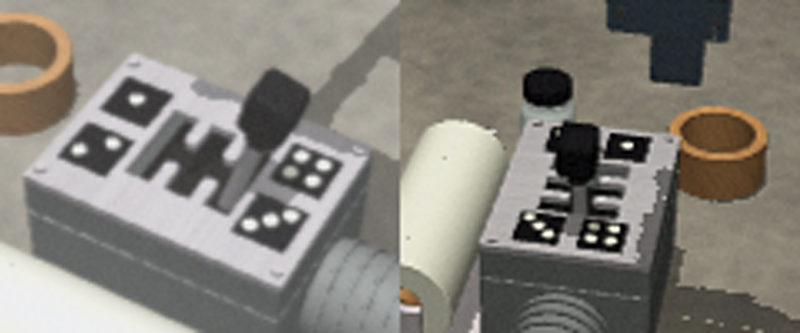

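The stem is in the left column, with the knob at scene px ~(302,183) and side px ~(293,206). Next is the check, then the push to far.

Run:
```python
from h import *
p,e=tri(ray(arm.get_calibration("scene"),301.6,183),ray(arm.get_calibration("side"),292.8,205.6)); g=w2g(p)
print("knob gear",g.round(4),round(e,4))
if abs(g[1]-.045)<.009 and abs(g[0])<.01:
    arm.move_l(g2w(-.07,.044,.172),feed=.1); arm.move_l(g2w(-.042,.044,.172),feed=.05)
    push((-.042,.044),(.009,.044),z=.172,step=.003,fmax=8)
print(arm.current_t())
```

```text
knob gear [-0.0019  0.0422  0.1765] 0.0017
-38.9 44.0 0.6 0.1 0.3
-35.8 44.0 0.2 -0.6 -0.2
-33.0 44.0 -1.2 -0.1 0.5
-29.9 44.0 -1.0 0.4 -0.1
-26.8 44.0 -1.1 0.4 0.4
-23.8 44.0 -1.0 -0.2 1.2
-20.8 44.0 -0.8 0.0 1.5
-17.8 44.0 -0.7 0.6 0.5
-14.8 44.0 -1.3 -0.1 -0.0
-11.8 44.0 -0.4 -0.3 -0.3
-8.8 44.0 -1.4 -0.3 -0.2
-5.8 44.0 -0.7 0.5 -0.1
-2.8 44.0 -1.6 -0.6 -0.9
0.2 44.0 -0.2 0.8 -0.2
3.2 44.0 -0.4 0.9 0.0
5.9 44.0 -1.6 0.4 0.6
8.1 44.1 -7.0 -0.5 0.5
27.1917
```

The force rose to 7 N at about 8 mm, so the lever is at its stop. I'll back off and verify.

Run:
```python
from h import *
arm.move_l(g2w(-.06,.044,.172),feed=.1); arm.move_l(g2w(-.06,.044,.30),feed=.15)
arm.move_l(g2w(-.10,-.05,.32),feed=.2)
cv2.imwrite("pics/s6.png",arm.snapshot("side")[...,::-1]); cv2.imwrite("pics/c6.png",arm.snapshot("scene")[...,::-1])
a=cv2.imread("pics/c6.png")[150:250,220:340]; b=cv2.imread("pics/s6.png")[160:260,240:360]
cv2.imwrite("pics/crop6.png",cv2.resize(np.hstack([a,b]),(800,333),interpolation=cv2.INTER_CUBIC))
print(arm.current_t())
```

```text
29.8
```

View pics/crop6.png

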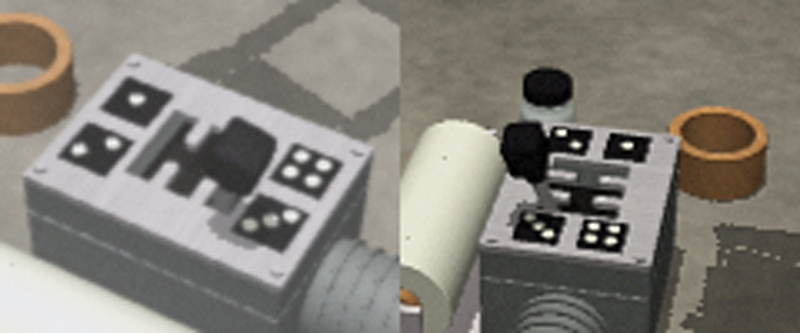

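The knob now leans far-left beside the three-dot tag, at scene px ~(293,196.5) and side px ~(277.5,205). The tape and the jar are where they were.

Run:
```python
from h import *
p,e=tri(ray(arm.get_calibration("scene"),292.9,196.5),ray(arm.get_calibration("side"),277.5,205)); g=w2g(p)
print("knob gear",g.round(4),round(e,4))
if g[0]>.033 and g[1]>.036: print(arm.sign_off())
```

```text
knob gear [0.0357 0.0436 0.1741] 0.0019
the job is handed in; nothing more can be done
None
```

The lever is in the far-left slot marked with three dots, pushed far until it met its stop. The last measurement put the knob 36 mm far and 44 mm left of centre. The arm was clear when I handed the job in at about 30 s, and no verdict came back.

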